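# Press a castor bushing home in a chair leg

### The job

Take the thicker of the two steel flanged bushings and press it into the bored hole in the end of the chair leg standing in the wooden holding block, until its shoulder sits flush on the end of the leg; then let go. The hole is a tight fit and has to be found, so feel for it and press gently: never push the bushing against the leg with more than about 25 newtons. Leave the slim bushing standing and the other things on the bench where they are.

Things in the scene. Friction and masses are not known exactly. Their poses are not given: they have to be found in the camera images.
- bushing_mid (a point): The thick steel flanged bushing (about 140 g), standing upright on its foot. Point on its axis, half-way up (27.5 mm above the foot); z axis up along it. From the foot up: shank 24 mm diameter, 28 mm long, 1.2 mm chamfer at the foot; shoulder flange 40 mm diameter, 5 mm thick; round hub 28 mm diameter, 22 mm tall, to grip it by. Whole height 55 mm.
- slim_bushing_mid (a point): The slim steel flanged bushing (90 g), not wanted: same heights, but shank 18 mm, flange 32 mm, hub 22 mm diameter. Stands upright; point on its axis, 27.5 mm above its foot.
- holder: Wooden holding block, fixed to the bench: base 150 x 130 x 18 mm with a square box of walls, 102 mm over all and rising to 60 mm above the bench, in which a dark wooden chair leg 56 mm square stands upright, firmly, end face up. Origin: centre of the underside, on the bench; x along the 150 mm side.
- holder_top (a point): Point on the middle axis of the holding block at the height of the leg's end face (100 mm above the bench). The leg's own centre lies anywhere up to 5 mm from this point along each of the holder's x and y axes, so the hole must be felt for or seen. The hole: in the middle of the leg's end, round, vertical, 25.2 mm wide, 36 mm deep, 1.2 mm chamfer at the mouth.
- holder_home (a point): Point on the holding block's middle axis, 99.5 mm above the bench: the height of the bushing's half-way point when its shoulder is flush. Sprung strips in the hole's wall, from about 15 mm below the mouth down, grip the shank: from there it must be pushed with about 6 to 16 N until the flange meets the end face. It does not fall in by its weight and stays where it is pushed to.
- gimp_roll: Bystander: roll of braid, 72 mm across and 14 mm high, lying flat; origin at the centre of its underside.
- glue_tin: Bystander: dark round tin with a lid, 70 mm across and 72 mm high; origin at the centre of its underside.
- tacks: Bystander: closed pale card box 73 x 113 x 39 mm; origin at the centre of its underside.
Not all that is in view belongs to the job. What is shaped like the part that bears bushing_mid but yellow is not meant.

How it is judged:
On the way:
1. the bushing's shank has entered the hole in the leg's end by at least 5 mm, upright (z of bushing_mid in the frame of holder_top below 0.0225 m and horizontal distance between bushing_mid and holder_top below 0.009 m and angle between bushing_mid's own z axis and vertical below 0.15 rad), for 0.05 s.
At the end, for the whole second after the job is handed in: The thick bushing stands upright (within 0.05 rad) in the hole of the leg with its shoulder flush on the leg's end face (gap under 1.5 mm), at rest; the slim bushing still stands (z of bushing_mid in the frame of holder_top below 0.001 m and horizontal distance between bushing_mid and holder_top below 0.009 m and angle between bushing_mid's own z axis and vertical below 0.05 rad and linear speed of bushing below 0.01 m/s and angle between slim_bushing_mid's own z axis and vertical below 0.1 rad); the robot touches nothing.
It fails at once if the bushing is pushed against the leg or its holder with more than 35 N before its shank is 8 mm in the hole (contact force between bushing and holder above 35 N and z of bushing_mid in the frame of holder_top above 0.0195 m).
It fails at once if the bushing is forced: the contact forces between it and the leg, with the strips' squeeze of about 20 N counted in, add up to more than 55 N (contact force between bushing and holder above 55 N).
It fails at once if the arm or fingers push on the leg or its holder with more than 40 N (contact force between any of the arm, the fingers and holder above 40 N).
It fails at once if the slim bushing is moved more than 30 mm (distance of slim_bushing_mid from where it was at the start of the episode above 0.03 m).
It fails at once if a bystander is moved more than 30 mm (distance of any of gimp_roll, tacks, glue_tin from where it was at the start of the episode above 0.03 m).
It also fails if it takes over 72 s, if anything falls off the work surface, if the arm or the gripper's body presses on something with over 40 N, if the wrist force passes 120 N, or if a joint passes its speed limit or range.

### The arm

A 6-joint arm with a two-finger parallel gripper is mounted at the origin on the work surface; the furniture and walls round the work are solid. World frame = base frame: x ahead of the robot, y to its left, z up, the work surface at z = 0. Lengths are in m, angles in rad, forces in N, time in s.
With the tool pointing down it reaches from about 0.35 to 0.85 m from the base axis. Payload 8.1 kg.
Tool frame: the origin (TCP) lies on the centre line of the jaws, within the pads' length; the fingertips stand robot.tips_ahead ahead of it and the grasp point (between the pads) lies 8 mm behind it (robot.tips_ahead is the distance from the TCP to the fingertips, in m); z points along the fingers, y is the direction in which the jaws open and shut (so a half turn about z gives the same grasp; the last joint's range is limited). The gripper opens to 93 mm and grips with 3 to 60 N. Pads are 15 mm wide; open, the fingers measure 128 mm over their backs; the gripper's body (75 mm by 188 mm) begins 65 mm behind the grasp point.
Start: joints at [-1.414, 0.13, 1.488, -0, 1.523, -0.085], TCP at [0.144, -0.583, 0.205] pointing down, gripper open.
Joint ranges: [-2.96, 2.96], [-0.89, 2.26], [0.02, 2.5], [-1.34, 4.48], [0, 2.73], [-2.66, 2.66]. Speed limits (rad/s): [2.39, 2.39, 2.79, 3.14, 3.14, 3.14].

### API

Orientations are given as a rotation vector (axis times angle).
In Python, from plant import monitor, eyes, job, robot gives the robot as it stands.
- The arm moves only by the tool servo_tool, never from a script. Its argument "plan" is a list that holds one entry, the list of rows, each a list of 7 numbers: the closure, from -1 (fully open) to 1 (shut), so that 0 is half open, then the shift along the world's x, y, z in mm, then the turn, a rotation vector about the world's x, y, z in rad. In form: [[[hand, dx, dy, dz, ax, ay, az], ...]]. A call has 1 to 12 rows; each row shifts and turns the commanded pose from where the row before left it; what a row does not reach is not made up. A row lasts 1/10 s, in which the tool goes at most 50 mm and 8.59 degrees, less where a joint would pass 70% of its speed; a pose out of reach is approached as far as the arm can. A call with a gripper value outside its range is refused whole. The fingers move at their own pace and stop on an object; "force" is the grip in N (left out, the last holds). Time passes only in rows, so rows that do not move let the fingers close. It gives the time, the measured TCP pose, the force and the opening at its end, in the units of the state.
- monitor.read_state(): the state, without advancing time (a new reading comes with each control period).
- eyes.read_camera(name): name is "scene" or "top" or "wrist"; returns the picture (480x640x3 uint8, red, green, blue); there is no depth.
- eyes.camera_info(name): a dict with "mtx" (3x3 intrinsics, pixels), "D" ([k1, k2, p1, p2, k3] as OpenCV has them; the pictures are not rectified), "R" (3x3) and "t" (3): a world point X has camera coordinates R X + t. Camera axes: x right, y down, z forward; pixel columns grow to the right and rows downward; lengths in m; the calibration is good to about 2 mm. A picture is of the moment at which its call begins: read the wrist's pose just before it. camera_info takes no time and is no camera call; for the wrist camera it gives the pose at the moment of the call.
- job.close_job(): hands the job in, once; it reports no verdict.
The state is a dict: "t": time; "q": joint angles; "dq": joint speeds; "joint_torque": joint torques, N m; "tool_pos": TCP position; "orientation": TCP orientation; "force": force on the tool from outside, world axes, zero at the start; "wrist_torque": the same for the moment, N m; "opening": finger opening in m.
Only numpy, scipy, OpenCV 4.12 (cv2) and the standard library are available. Lean on these libraries where they do the work, as an engineer would, in place of code of your own. Each camera call takes 0.05 s, during which the arm holds its last target. There are 200 camera calls.

## Working session

There is one attempt and no reset: what is moved stays moved. The work goes in short steps, Python scripts to look and compute and a tool call to move; the robot and the scene stay as the last step left them, time stands still between calls to the robot, and variables do not carry over. Pictures are saved under pics/ and viewed, about 8 in all and at most 12, crops included, and the job is handed in when it is done.

Besides the shell and the picture viewer there is one more tool, called after "Call:" as a command line: name --argument value ..., lists and objects as JSON in quotes. servo_tool: Moves the arm, as the interface text tells. Its arguments: {"type":"object","properties":{"plan":{"type":"array"},"force":{"type":"number"}},"required":["plan"]}

```bash
mkdir -p pics; ls
python3 - <<'E'
from plant import monitor, eyes, job, robot
import cv2,numpy as np
print(monitor.read_state(), robot.tips_ahead)
for n in("top","scene"):
    im=eyes.read_camera(n); cv2.imwrite(f"pics/{n}0.png",im[:,:,::-1])
    i=eyes.camera_info(n); print(n,i)
E
```

```text
pics
{'t': 0.0, 'q': array([-1.41441755e+00,  1.31170715e-01,  1.48927180e+00,  2.87222290e-05,
        1.52300650e+00, -8.54015352e-02]), 'dq': array([ 0.00030184, -0.00164744,  0.00121462,  0.00105019, -0.00217894,
        0.00162494]), 'joint_torque': array([ 1.38621301e-03, -5.59826517e+01, -4.91765356e+01,  7.67606869e-02,
        3.55522789e-02, -1.70837184e-04]), 'tool_pos': array([ 0.1435973 , -0.58194801,  0.20368588]), 'orientation': array([-3.11682190e+00, -3.78637210e-01,  5.83927386e-05]), 'force': array([ 1.02086064, -0.03327862, -0.19680574]), 'wrist_torque': array([-0.02451635, -0.01323493, -0.04628734]), 'opening': 0.09318019994530594} 0.011
top {'mtx': array([[597.36241953,   0.        , 318.71983889],
       [  0.        , 597.36241953, 239.46784299],
       [  0.        ,   0.        ,   1.        ]]), 'D': array([0.00061998, 0.        , 0.        , 0.        , 0.        ]), 'R': array([[-0.27143396, -0.96242667, -0.00764961],
       [-0.91286366,  0.25995781, -0.31480451],
       [ 0.30496483, -0.07846558, -0.9491257 ]]), 't': array([0.11783058, 0.47337416, 1.56442974])}
scene {'mtx': array([[568.62466532,   0.        , 318.98255617],
       [  0.        , 568.62466532, 243.15195424],
       [  0.        ,   0.        ,   1.        ]]), 'D': array([0.00562659, 0.        , 0.        , 0.        , 0.        ]), 'R': array([[-0.73748126, -0.67509193, -0.01929451],
       [-0.28170471,  0.33345255, -0.89969542],
       [ 0.61381092, -0.65807316, -0.43609158]]), 't': array([0.34549825, 0.23200173, 1.04656392])}
```

View pics/top0.png

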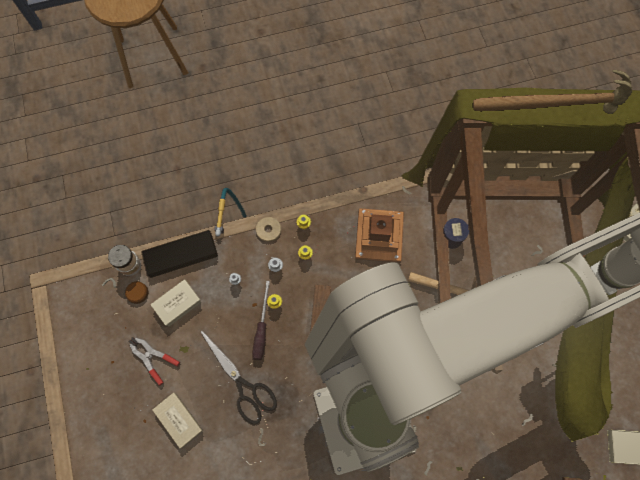

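View pics/scene0.png

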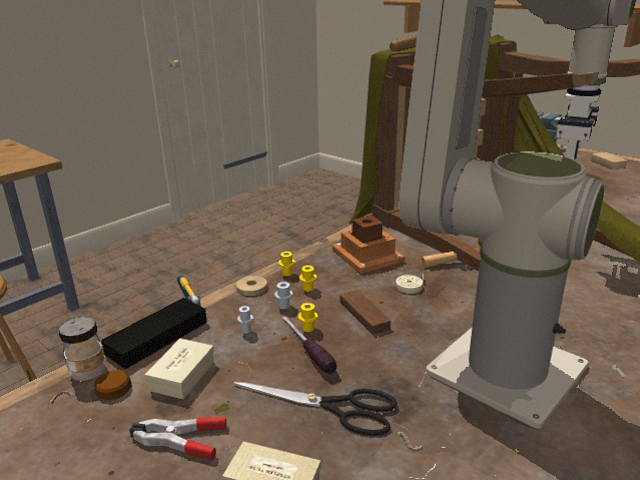

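In the top view, the steel bushings are at (275,265), the larger, and (235,279), the smaller. Yellow decoys are at (304,222), (305,253) and (275,301), and the holder is at (381,235). The scene view shows the steel pair at (284,294) and (246,319).

Next I'll compute positions and confirm with an enlarged crop.

```bash
cat > h.py <<'E'
from plant import monitor, eyes, job, robot
import cv2,numpy as np
def ray(n,uv,i=None):
    i=i or eyes.camera_info(n)
    p=cv2.undistortPoints(np.array([[uv]],float),i["mtx"],i["D"])[0,0]
    return -i["R"].T@i["t"], i["R"].T@np.array([p[0],p[1],1])
def at_z(n,uv,z,i=None):
    c,d=ray(n,uv,i); return c+d*(z-c[2])/d[2]
def proj(n,X,i=None):
    i=i or eyes.camera_info(n)
    return cv2.projectPoints(np.array(X,float).reshape(-1,3),cv2.Rodrigues(i["R"])[0],i["t"],i["mtx"],i["D"])[0][:,0]
E
python3 - <<'E'
from h import *
for nm,uv,z in [("thick",(275,265),.035),("slim",(235,279),.035),("y1",(304,222),.035),("y2",(305,253),.035),("y3",(275,301),.035),("holdtop",(381,224),.1),("gimp",(268,229),.014),("gluetin?",(456,230),.07),
 ("postbase",(482,300),.0),("post2",(440,260),.0)]:
    print(nm,at_z("top",uv,z).round(3))
for nm,uv,z in [("thick",(284,294),.03),("slim",(246,319),.03),("holdtop",(367,223),.1)]:
    print("scene",nm,at_z("scene",uv,z).round(3))
a=cv2.imread("pics/top0.png")[200:320,210:420]; b=cv2.imread("pics/scene0.png")[205:345,225:415]
a=cv2.resize(a,(700,400),interpolation=cv2.INTER_CUBIC)[:300]; 
b=cv2.resize(b,(407,300),interpolation=cv2.INTER_CUBIC)
a=cv2.resize(cv2.imread("pics/top0.png")[200:320,210:420],(525,300),interpolation=cv2.INTER_CUBIC)
b=cv2.resize(cv2.imread("pics/scene0.png")[205:345,225:415],(407,300),interpolation=cv2.INTER_CUBIC)
c=np.zeros((600,530,3),np.uint8);c[:300,:525]=a;c[300:,:407]=b
cv2.imwrite("pics/crop0.png",c)
E
```

```text
thick [0.462 0.118 0.035]
slim [0.454 0.235 0.035]
y1 [0.563 0.007 0.035]
y2 [0.473 0.029 0.035]
y3 [0.363 0.144 0.035]
holdtop [ 0.476 -0.189  0.1  ]
gimp [0.578 0.111 0.014]
gluetin? [ 0.412 -0.389  0.07 ]
postbase [ 0.217 -0.411  0.   ]
post2 [ 0.358 -0.337  0.   ]
scene thick [0.467 0.114 0.03 ]
scene slim [0.456 0.234 0.03 ]
scene holdtop [ 0.469 -0.18   0.1  ]
```

View pics/crop0.png

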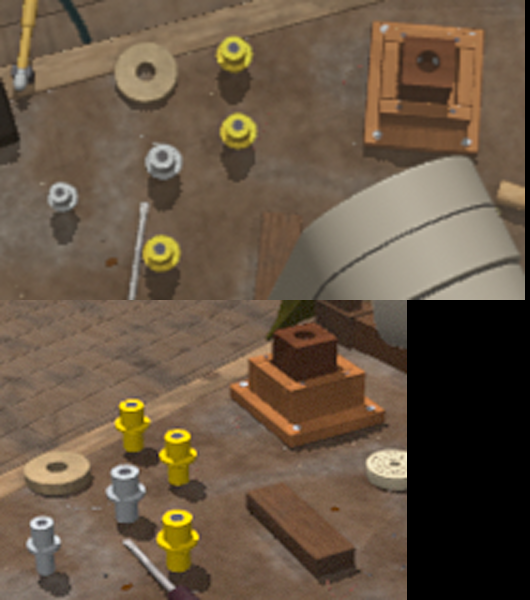

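The thick steel bushing at (275,265) has a wider flange and hub than the slim one at (235,279), and the other three are yellow. So the thick one is at (0.465, 0.116). Before swinging, I'll check the chair frame near the arm.

Run:
```python
from h import *
a=cv2.imread("pics/scene0.png")[0:290,340:640]; b=cv2.imread("pics/top0.png")[60:360,400:640]
c=np.zeros((600,800,3),np.uint8)
c[:435,:450]=cv2.resize(a,(450,435),interpolation=cv2.INTER_CUBIC)
c[:437,450:]=cv2.resize(b,(350,437),interpolation=cv2.INTER_CUBIC)
cv2.imwrite("pics/crop1.png",c[:437])
print(proj("top",[.1436,-.582,.204]),proj("scene",[.1436,-.582,.204]))
```

```text
[[579.50770455 291.33349625]] [[569.44044467 169.01500134]]
```

View pics/crop1.png

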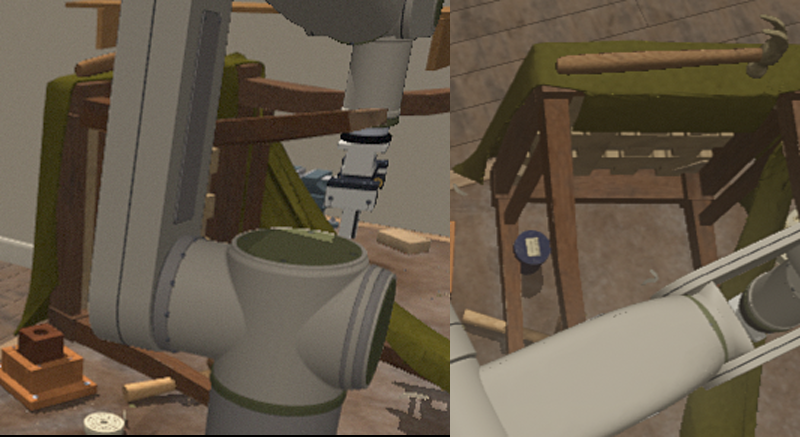

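Run:
```python
from h import *
def tri(a,b):
    c1,d1=ray("top",a);c2,d2=ray("scene",b)
    s=np.linalg.lstsq(np.c_[d1,-d2],c2-c1,rcond=None)[0]
    p,q=c1+s[0]*d1,c2+s[1]*d2; return ((p+q)/2).round(3),np.linalg.norm(p-q).round(3)
print("near rail rear",tri((478,122),(393,63)))
print("near rail rear post base?", [at_z("scene",(378,215),0).round(3)])
# plane through top camera centre and the near rail image line
for uvS in [(490,88),(597,77)]:
    c,d1=ray("top",(478,122));_,d2=ray("top",(486,285));n=np.cross(d1,d2)
    cs,ds=ray("scene",uvS);s=n@(c-cs)/(n@ds);print("rail",uvS,(cs+s*ds).round(3))
im=eyes.read_camera("wrist");cv2.imwrite("pics/w0.png",im[:,:,::-1])
i=eyes.camera_info("wrist");print(-i["R"].T@i["t"],i["R"].round(2),i["mtx"][0])
```

```text
near rail rear (array([ 0.548, -0.397,  0.447]), np.float64(0.024))
near rail rear post base? [array([ 0.619, -0.427,  0.   ])]
rail (490, 88) [ 0.248 -0.312  0.433]
rail (597, 77) [ 0.007 -0.217  0.493]
[ 0.22412148 -0.56246938  0.38449545] [[ 0.24 -0.97  0.  ]
 [-0.93 -0.23  0.3 ]
 [-0.29 -0.07 -0.95]] [391.83367916   0.         325.64130533]
```

View pics/w0.png

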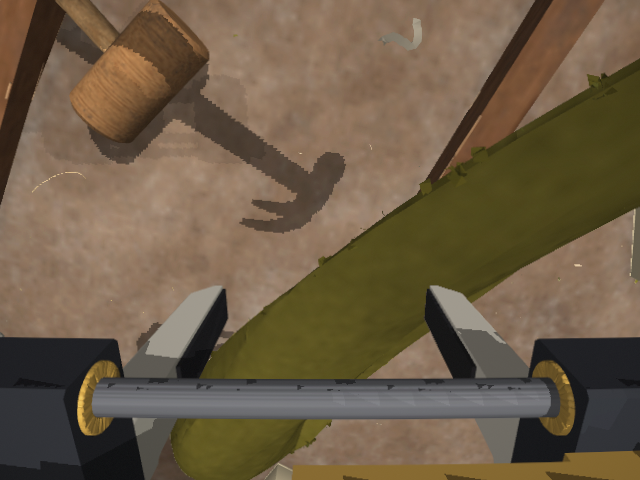

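The near chair arm-rail is about 0.45 m high and stands between the arm and the job. I'll lift straight up, slowly, while watching the force, then swing over it.

Call:
servo_tool --plan '[[[-0.5, 0, 0, 25, 0, 0, 0], [-0.5, 0, 0, 25, 0, 0, 0], [-0.5, 0, 0, 25, 0, 0, 0], [-0.5, 0, 0, 25, 0, 0, 0], [-0.5, 0, 0, 30, 0, 0, 0], [-0.5, 0, 0, 30, 0, 0, 0], [-0.5, 0, 0, 0, 0, 0, 0]]]'

```text
t: 0.85
tool_pos: [0.1439, -0.5839, 0.3701]
orientation: [3.111, 0.378, 0.0]
force: [-1.0, -0.2, 0.7]
opening: 0.0695
```

Call:
servo_tool --plan '[[[-0.5, 0, 0, 30, 0, 0, 0], [-0.5, 0, 0, 30, 0, 0, 0], [-0.5, 0, 0, 30, 0, 0, 0], [-0.5, 0, 0, 30, 0, 0, 0], [-0.5, 0, 0, 30, 0, 0, 0], [-0.5, 0, 0, 30, 0, 0, 0], [-0.5, 0, 0, 20, 0, 0, 0], [-0.5, 0, 0, 0, 0, 0, 0]]]'

```text
t: 1.65
tool_pos: [0.1437, -0.5829, 0.5669]
orientation: [3.115, 0.378, 0.0]
force: [0.3, 0.2, 0.3]
opening: 0.0699
```

Run:
```python
from h import *
s=monitor.read_state();print(s["q"].round(3),s["force"].round(1),s["tool_pos"].round(3))
c=np.zeros((300,800,3),np.uint8)
for k,n in enumerate(("scene","top")):
    im=eyes.read_camera(n)[:,:,::-1]; c[:,400*k:400*k+400]=cv2.resize(im,(400,300),interpolation=cv2.INTER_AREA)
cv2.imwrite("pics/up.png",c)
```

```text
[-1.414  0.338  0.57  -0.     2.23  -0.085] [0.3 0.2 0.3] [ 0.144 -0.583  0.567]
```

View pics/up.png

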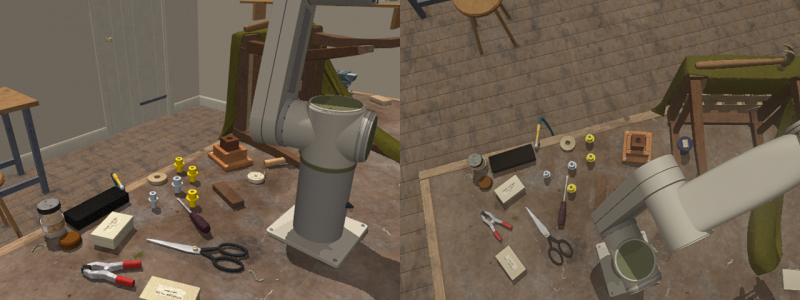

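Force is near zero and the tips are above the rail. Swinging over now.

Call:
servo_tool --plan '[[[-0.5, 20, 30, 0, 0, 0, 0.09], [-0.5, 25, 38, 0, 0, 0, 0.09], [-0.5, 25, 38, 0, 0, 0, 0.09], [-0.5, 26, 38, 0, 0, 0, 0.09], [-0.5, 26, 38, 0, 0, 0, 0.09], [-0.5, 26, 38, 0, 0, 0, 0.09], [-0.5, 26, 38, 0, 0, 0, 0.09], [-0.5, 26, 38, 0, 0, 0, 0.09], [-0.5, 26, 38, 0, 0, 0, 0.09], [-0.5, 26, 38, 0, 0, 0, 0.09], [-0.5, 4, 11, 0, 0, 0, 0.09], [-0.5, 0, 0, 0, 0, 0, 0]]]'

```text
t: 2.95
tool_pos: [0.4003, -0.1977, 0.5626]
orientation: [-2.557, -1.82, 0.001]
force: [0.3, 0.1, -0.2]
opening: 0.0699
```

Call:
servo_tool --plan '[[[-0.5, 20, 5, -40, 0, 0, 0.09], [-0.5, 20, 8, -40, 0, 0, 0.09], [-0.5, 20, 0, -40, 0, 0, 0.09], [-0.5, 13, 0, -45, 0, 0, 0.06], [-0.5, 0, 0, -45, 0, 0, 0], [-0.5, 0, 0, -45, 0, 0, 0], [-0.5, 0, 0, -35, 0, 0, 0], [-0.5, 0, 0, -20, 0, 0, 0], [-0.5, 0, 0, 0, 0, 0, 0], [-0.5, 0, 0, 0, 0, 0, 0]]]'

```text
t: 3.95
tool_pos: [0.4717, -0.1872, 0.2542]
orientation: [-2.233, -2.207, 0.001]
force: [0.3, -0.2, 1.0]
opening: 0.0702
```

Run:
```python
from h import *
s=monitor.read_state();i=eyes.camera_info("wrist");im=eyes.read_camera("wrist")[:,:,::-1]
print(s["tool_pos"].round(4),s["orientation"].round(3),s["force"].round(1))
cv2.imwrite("pics/w1.png",im);import pickle;pickle.dump((s,i),open("w1.pkl","wb"))
print(proj("wrist",[[.473,-.185,.1]],i))
```

```text
[ 0.4717 -0.1872  0.2542] [-2.233e+00 -2.207e+00  1.000e-03] [ 0.3 -0.2  1. ]
[[327.65787707 213.49509936]]
```

View pics/w1.png

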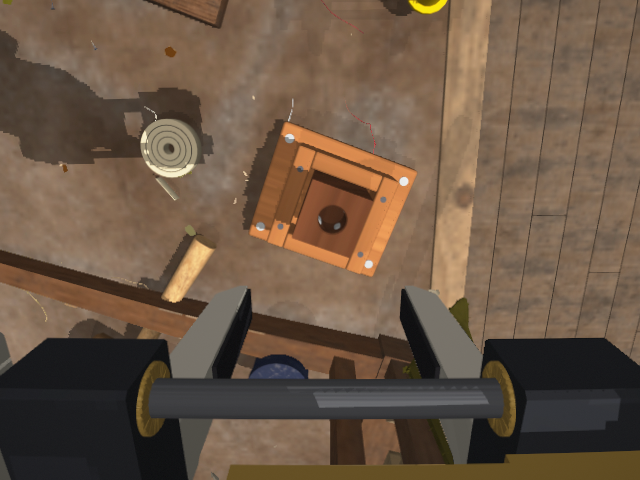

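The wrist view shows the leg's end and its hole at about (332,219). I'll fit the hole circle numerically.

Run:
```python
from h import *
import pickle
s,i=pickle.load(open("w1.pkl","rb"));im=cv2.imread("pics/w1.png");x0,y0=305,192
g=im[y0:y0+54,x0:x0+54].astype(int)
r=g[:,:,2]
for row in r[::3]: print(' '.join(f"{v:3d}" for v in row[::3]))
leg=np.median(r)
for f in (.45,.55,.65):
    m=((r<leg*f)).astype(np.uint8)
    cs,_=cv2.findContours(m,cv2.RETR_EXTERNAL,cv2.CHAIN_APPROX_NONE);c=cv2.convexHull(max(cs,key=cv2.contourArea))
    e=cv2.fitEllipse(c);uv=(e[0][0]+x0,e[0][1]+y0);print(f,uv,e[1],at_z("wrist",uv,.1,i).round(4))
k=eyes.camera_info("wrist");print("25.2mm in px:",392*.0252/np.linalg.norm(k["R"]@[.473,-.185,.1]+k["t"]))
cv2.imwrite("pics/hole.png",cv2.resize(im[y0-40:y0+100,x0-70:x0+120],(760,560),interpolation=cv2.INTER_CUBIC))
```

```text
118 134 142 141 140 138 133 130 127 123 118 119 129 128 125  69  51  52
 81 143 143 140 140 137 132 128 126 120 117 120 130 127 123 120 123 115
 89 143 142 140 139 135 131 128 123 119 118 126 130 125 122 122 124 129
138 143 140 141 136 132 129 127 122 117 120 130 128 123 120 123 126 130
142 143 141 140 135 131 128 123 113 109 117 129 124 122 121 123 128 130
143 142 141 137 132 131 114  74  73  72  72  78 110 120 122 126 129 131
143 141 139 134 131 112  68  71  73  72  72  70  68 101 123 128 129 132
143 140 137 134 129  71  67  73  74  73  71  69  68  60 123 129 131 133
141 141 136 133 119  75  70  74  73  71  70  68  66  43 111 131 131 132
141 139 133 131 106 121  71  74  73  72  69  67  54  44  96 130 132 131
141 135 132 129 116 168  54  66  71  69  64  62  47  45 112 130 131 129
138 134 131 128 121  67  54  54  56  56  94 100  53  57 127 131 131 126
136 132 130 127 123 104  57  50  52  50  99  87  52 100 130 131 129 125
134 130 129 125 121 116 107  61  53  53  53  63 100 128 130 130 127 123
132 131 128 123 118 116 128 123 107  99 103 122 127 128 130 130 125 123
130 129 126 122 117 122 128 127 122 120 123 126 128 128 130 128 124 123
129 127 124 120 115 126 128 125 121 120 123 127 128 129 130 126 123 123
212 152 123 117 119 129 127 123 120 121 124 128 127 129 128 124 122 134
0.45 (333.6245288848877, 221.45353889465332) (19.377784729003906, 25.423181533813477) [ 0.4782 -0.1923  0.1   ]
0.55 (332.1544704437256, 219.32842636108398) (26.12900733947754, 27.131093978881836) [ 0.4769 -0.1903  0.1   ]
0.65 (332.10358238220215, 219.18569374084473) (27.482458114624023, 28.650632858276367) [ 0.4769 -0.1902  0.1   ]
25.2mm in px: 28.578721548771775
```

View pics/hole.png

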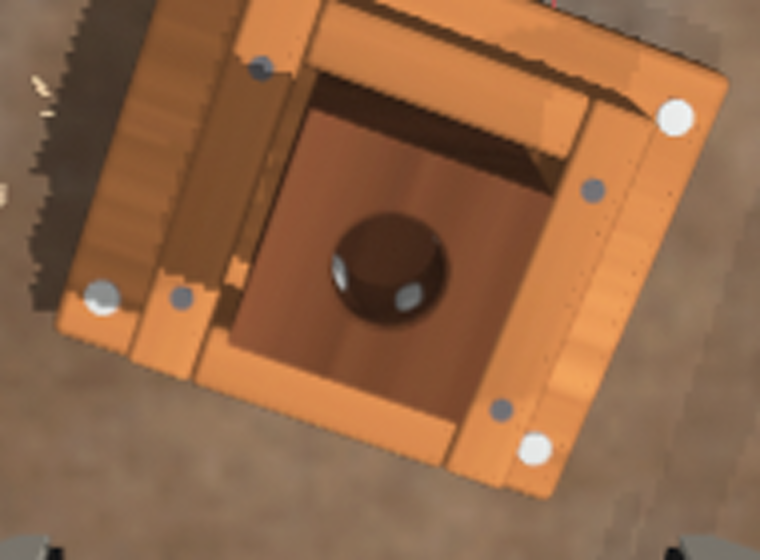

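Hole centre is (0.4769, -0.1902). The fitted size matches 25.2 mm, and it's within 5 mm of the holder axis estimate. Now to the bushing.

Call:
servo_tool --plan '[[[-0.5, 0, 30, -10, 0, 0, 0], [-0.5, -2, 45, -10, 0, 0, 0], [-0.5, -2, 45, -10, 0, 0, 0], [-0.5, -2, 45, -10, 0, 0, 0], [-0.5, -1, 45, -10, 0, 0, 0], [-0.5, 0, 45, 0, 0, 0, 0], [-0.5, 0, 33, 0, 0, 0, 0], [-0.5, 0, 15, 0, 0, 0, 0], [-0.5, 0, 0, 0, 0, 0, 0], [-0.5, 0, 0, 0, 0, 0, 0]]]'

```text
t: 5.0
tool_pos: [0.4665, 0.1162, 0.2061]
orientation: [2.23, 2.211, 0.002]
force: [1.2, -0.3, 0.4]
opening: 0.0699
```

Run:
```python
from h import *
s=monitor.read_state();i=eyes.camera_info("wrist");im=eyes.read_camera("wrist")[:,:,::-1]
print(s["tool_pos"].round(4),s["orientation"].round(3),s["force"].round(1))
cv2.imwrite("pics/w2.png",im);import pickle;pickle.dump((s,i),open("w2.pkl","wb"))
p=proj("wrist",[[.465,.116,.055],[.465,.116,.033]],i);print(p)
x,y=map(int,p[0]);c=im[max(y-75,0):y+75,x-100:x+100];print(x-100,max(y-75,0))
cv2.imwrite("pics/w2c.png",cv2.resize(c,(800,c.shape[0]*4),interpolation=cv2.INTER_CUBIC))
```

```text
[0.4665 0.1162 0.2061] [2.230e+00 2.211e+00 2.000e-03] [ 1.2 -0.3  0.4]
[[323.85763376 216.90349579]
 [323.91247869 211.10440432]]
223 141
```

View pics/w2c.png

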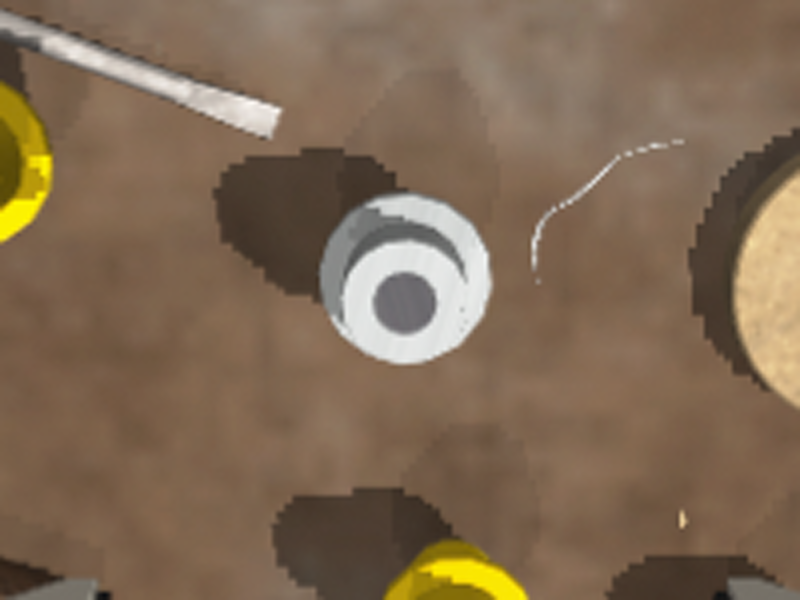

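The flange is about 43 px wide, which is 40 mm at that range, so this is the thick one, at (0.465, 0.1165). Descending with the tips just above the flange.

Call:
servo_tool --plan '[[[-0.5, -1, 0, -35, 0, 0, 0], [-0.5, 0, 0, -40, 0, 0, 0], [-0.5, 0, 0, -35, 0, 0, 0], [-0.5, 0, 0, -25, 0, 0, 0], [-0.5, 0, 0, -15, 0, 0, 0], [-0.5, 0, 0, -8, 0, 0, 0], [-0.5, 0, 0, 0, 0, 0, 0], [-0.5, 0, 0, 0, 0, 0, 0]]]' --force 40

```text
t: 5.85
tool_pos: [0.4656, 0.116, 0.0478]
orientation: [2.232, 2.21, 0.002]
force: [-0.4, 0.4, 0.8]
opening: 0.0698
```

Call:
servo_tool --plan '[[[0.0, 0, 0, -1, 0, 0, 0], [0.3, 0, 0, 0, 0, 0, 0], [0.5, 0, 0, 0, 0, 0, 0], [0.7, 0, 0, 0, 0, 0, 0], [0.9, 0, 0, 0, 0, 0, 0], [1, 0, 0, 0, 0, 0, 0], [1, 0, 0, 0, 0, 0, 0], [1, 0, 0, 0, 0, 0, 0]]]' --force 40

```text
t: 6.65
tool_pos: [0.4647, 0.1165, 0.0457]
orientation: [-2.231, -2.211, 0.0]
force: [0.0, -0.3, -0.6]
opening: 0.0104
```

The opening reads 10.4 mm, not 28, so the grasp may have missed. Looking.

Run:
```python
from h import *
s=monitor.read_state();print(s["opening"],s["force"],s["tool_pos"])
w=eyes.read_camera("wrist")[:,:,::-1]; sc=eyes.read_camera("scene")[:,:,::-1]; 
c=np.zeros((300,800,3),np.uint8);c[:,:400]=cv2.resize(w,(400,300),interpolation=cv2.INTER_AREA);c[:,400:]=cv2.resize(sc[210:345,210:390],(400,300),interpolation=cv2.INTER_CUBIC)
cv2.imwrite("pics/g1.png",c)
```

```text
0.010407149693054835 [ 0.00465948 -0.27372206 -0.58706159] [0.46465191 0.1164588  0.04569244]
```

View pics/g1.png

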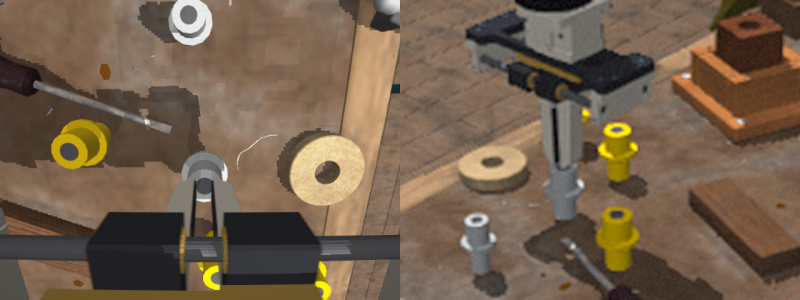

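Run:
```python
from h import *
im=eyes.read_camera("wrist")
i=eyes.camera_info("wrist");s=monitor.read_state()
P=[[.465,.1165,z] for z in (.055,.033,0)]+[list(s["tool_pos"]),[.465,.1165,.035]]
print(proj("wrist",P,i).round(1), s["opening"])
print("scene",proj("scene",P).round(1))
c=im[230:400,240:420,::-1]
cv2.imwrite("pics/g2.png",cv2.resize(c,(635,600),interpolation=cv2.INTER_CUBIC))
```

```text
[[326.9 297.8]
 [326.8 279.6]
 [326.7 258.3]
 [326.2 289.7]
 [326.8 281.1]] 0.0011098092381113258
scene [[283.4 284.9]
 [283.8 293.6]
 [284.5 306.5]
 [283.7 288.6]
 [283.8 292.8]]
```

View pics/g2.png

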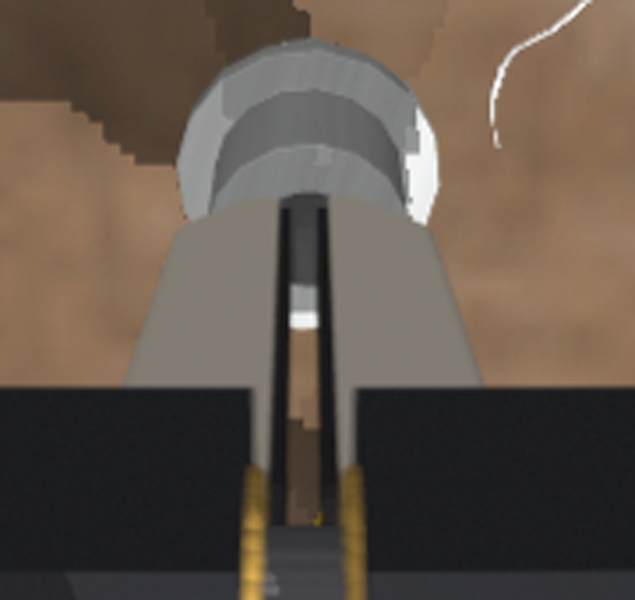

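The fingers closed just above the hub without touching it, and the bushing is undisturbed. So the tips sit higher than the reported TCP and tips_ahead imply. I'll estimate the true tip offset from the images.

Run:
```python
from h import *
import pickle
from scipy.spatial.transform import Rotation as Ro
print("tips_ahead now",robot.tips_ahead,{k:getattr(robot,k) for k in dir(robot) if k[0]!='_'})
for f in("w1","w2"):
    s,i=pickle.load(open(f+".pkl","rb"));R=Ro.from_rotvec(s["orientation"]).as_matrix()
    for h in (-.02,-.01,0,.011):
        P=[s["tool_pos"]+R@[x,y,h] for x in(.0075,) for y in(-.035,.035)]
        print(f,h,proj("wrist",P,i).round(1).tolist())
    print(f,"cam in tool",(R.T@(-i["R"].T@i["t"]-s["tool_pos"])).round(4))
s=monitor.read_state();i=eyes.camera_info("wrist");R=Ro.from_rotvec(s["orientation"]).as_matrix()
print("now cam in tool",(R.T@(-i["R"].T@i["t"]-s["tool_pos"])).round(4),s["tool_pos"],s["q"])
g=cv2.imread("pics/w2.png");r=g[270:310,225:270].mean(2).astype(int)
for k in range(0,40,3): print(270+k,r[k,::3])
```

```text
tips_ahead now 0.011 {'IKError': <class 'plant.IKError'>, 'tips_ahead': 0.011}
w1 -0.02 [[248.4, 293.2], [404.1, 293.1]]
w1 -0.01 [[252.4, 284.1], [400.1, 284.0]]
w1 0 [[255.9, 276.0], [396.5, 275.9]]
w1 0.011 [[259.5, 267.8], [392.9, 267.7]]
w1 cam in tool [ 0.083  -0.0002 -0.1805]
w2 -0.02 [[248.4, 293.2], [404.1, 293.1]]
w2 -0.01 [[252.4, 284.1], [400.1, 284.0]]
w2 0 [[255.9, 275.9], [396.5, 275.8]]
w2 0.011 [[259.5, 267.8], [392.9, 267.7]]
w2 cam in tool [ 0.083  -0.0002 -0.1806]
now cam in tool [ 0.083  -0.0002 -0.1806] [0.46466934 0.11646256 0.04571282] [ 1.38455144e-01 -5.81967853e-02  1.98276687e+00  4.78131969e-05
  1.21708391e+00  1.47492706e-01]
270 [ 90  95  96  97  95  96  97 100  97  96  95  98 102 103 101]
273 [ 91  92  90  93  90  97 100 101 100  97  93  96 101 105 101]
276 [ 90  90  88  86  86  91  94 102  99  96  93  94  97 101 102]
279 [92 90 88 86 87 91 93 94 98 99 96 94 93 96 99]
282 [ 36  37  74  79  89  92  94  93  99 100  98  95  93  94  97]
285 [ 45  42  37  35  47  98  99 101 100  99  97  94  92  96  99]
288 [ 46  47  87 111 112 111 111 109  82  97  97  97  95  97  99]
291 [110 111 111 111 111 111 111  75  18  96  98  99  98  99 101]
294 [110 110 111 111 111 111 131  21  16  96  98  98  99 102 105]
297 [110 110 111 111 111 111  81  22  13 100  99  99 101 105 107]
300 [111 111 111 111 111 130  21  19  15  98  98  97 100 103 105]
303 [111 111 111 110 111 115  21  17  14  89  97  97 103 102 103]
306 [111 110 110 111 125  32  24  12  16  85  95  99 102 102 102]
309 [110 110 111 110  87  21  21  16  24  81  95  99  93  99 105]
```

The images put the fingertips about 15 mm behind the reported TCP (not 11 mm ahead), which also explains closing above the hub. I'll trust that: tip z = tool z + 0.015. Reopen, then descend about 23 mm while watching the force.

Call:
servo_tool --plan '[[[-0.5, 0, 0, 0, 0, 0, 0], [-0.5, 0, 0, 0, 0, 0, 0], [-0.5, 0, 0, 0, 0, 0, 0], [-0.5, 0, 0, 0, 0, 0, 0], [-0.5, 0, 0, 0, 0, 0, 0], [-0.5, 0, 0, 0, 0, 0, 0], [-0.5, 0, 0, 0, 0, 0, 0], [-0.5, 0, 0, -8, 0, 0, 0], [-0.5, 0, 0, -8, 0, 0, 0], [-0.5, 0, 0, -6, 0, 0, 0], [-0.5, 0, 0, 0, 0, 0, 0], [-0.5, 0, 0, 0, 0, 0, 0]]]'

```text
t: 8.0
tool_pos: [0.4643, 0.1164, 0.0233]
orientation: [-2.231, -2.211, 0.001]
force: [0.3, -0.5, 0.2]
opening: 0.0698
```

Call:
servo_tool --plan '[[[0.2, 0, 0, -1, 0, 0, 0], [0.3, 0, 0, 0, 0, 0, 0], [0.5, 0, 0, 0, 0, 0, 0], [0.7, 0, 0, 0, 0, 0, 0], [0.9, 0, 0, 0, 0, 0, 0], [1, 0, 0, 0, 0, 0, 0], [1, 0, 0, 0, 0, 0, 0], [1, 0, 0, 0, 0, 0, 0], [1, 0, 0, 0, 0, 0, 0]]]' --force 40

```text
t: 8.9
tool_pos: [0.4647, 0.1165, 0.0228]
orientation: [2.231, 2.211, 0.0]
force: [0.8, 0.3, 0.6]
opening: 0.0272
```

Gripped at 27.2 mm. Lift and carry to above the hole, with the tool target at (0.4764, -0.190).

Call:
servo_tool --plan '[[[1, 0, 0, 20, 0, 0, 0], [1, 0, 0, 40, 0, 0, 0], [1, 0, 0, 45, 0, 0, 0], [1, 0, 0, 35, 0, 0, 0], [1, 0, 0, 15, 0, 0, 0], [1, 2, -30, 0, 0, 0, 0], [1, 2, -45, 0, 0, 0, 0], [1, 2, -45, 0, 0, 0, 0], [1, 2, -45, 0, 0, 0, 0], [1, 2, -45, 0, 0, 0, 0], [1, 1, -45, 0, 0, 0, 0], [1, 1, -30, 0, 0, 0, 0]]]'

```text
t: 10.1
tool_pos: [0.4756, -0.1711, 0.176]
orientation: [-2.232, -2.208, 0.002]
force: [0.1, 0.6, -1.7]
opening: 0.0275
```

Call:
servo_tool --plan '[[[1, 0, -21, -10, 0, 0, 0], [1, 0, 0, -10, 0, 0, 0], [1, 0, 0, -10, 0, 0, 0], [1, 0, 0, 0, 0, 0, 0], [1, 0, 0, 0, 0, 0, 0]]]'

```text
t: 10.6
tool_pos: [0.4764, -0.1882, 0.147]
orientation: [-2.229, -2.212, 0.0]
force: [0.3, -0.4, -1.3]
opening: 0.0272
```

Run:
```python
from h import *
s=monitor.read_state()
i=eyes.camera_info("wrist");im=eyes.read_camera("wrist")[:,:,::-1];cv2.imwrite("pics/w3.png",im)
T=[s["tool_pos"]]
for k in range(4):
    eyes.read_camera("wrist");T.append(monitor.read_state()["tool_pos"])
s=monitor.read_state();print(np.mean(T,0).round(4),s["t"],s["force"].round(1),s["wrist_torque"].round(2),s["opening"],s["orientation"].round(4))
print(proj("wrist",[[.4769,-.1902,.1]],i).round(1))
cv2.imwrite("pics/w3c.png",im[150:400,160:500])
```

```text
[ 0.477  -0.1889  0.1481] 10.85 [ 0.3 -0.6 -0.3] [-0.03 -0.12  0.03] 0.02690853391443242 [2.2297e+00 2.2115e+00 6.0000e-04]
[[327.1 260.7]]
```

View pics/w3c.png

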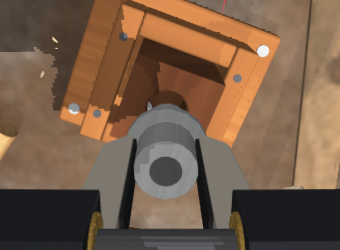

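The view shows the bushing upright in the jaws, over the hole. Align and descend to just above the face.

Call:
servo_tool --plan '[[[1, -0.6, -1.3, -6, 0, 0, 0], [1, 0, 0, -6, 0, 0, 0], [1, 0, 0, -5, 0, 0, 0], [1, 0, 0, -3, 0, 0, 0], [1, 0, 0, 0, 0, 0, 0], [1, 0, 0, 0, 0, 0, 0]]]'

```text
t: 11.45
tool_pos: [0.476, -0.1909, 0.1276]
orientation: [-2.231, -2.211, 0.0]
force: [-0.6, -0.5, -1.1]
opening: 0.0274
```

```bash
cat > st.py <<'E'
from h import *
D=[]
for k in range(5):
    s=monitor.read_state();D.append(np.r_[s["tool_pos"]*1000,s["force"],s["wrist_torque"]]);eyes.read_camera("wrist")
print(s["t"],np.mean(D,0).round(2),round(s["opening"],4),s["orientation"].round(4))
E
python3 st.py
python3 - <<'E'
from h import *
# hub top position in the w3 picture relative to tool
s=monitor.read_state();i=eyes.camera_info("wrist")
print(proj("wrist",[s["tool_pos"]+[0,0,.0322]],i),"vs seen (326,321)")
E
```

```text
11.65 [ 4.7622e+02 -1.9092e+02  1.2792e+02  1.7000e-01  2.2000e-01 -9.3000e-01
 -3.0000e-02 -1.1000e-01  2.0000e-02] 0.0272 [2.2311e+00 2.2111e+00 3.0000e-04]
[[326.28700119 321.57885965]] vs seen (326,321)
```

Call:
servo_tool --plan '[[[1, 0, 0.5, -1, 0, 0, 0], [1, 0, 0, -1, 0, 0, 0], [1, 0, 0, -1, 0, 0, 0], [1, 0, 0, -1, 0, 0, 0], [1, 0, 0, -1, 0, 0, 0], [1, 0, 0, -0.5, 0, 0, 0], [1, 0, 0, 0, 0, 0, 0]]]'

```text
t: 12.4
tool_pos: [0.476, -0.1903, 0.1221]
orientation: [-2.231, -2.211, 0.0]
force: [-0.0, 0.8, -1.4]
opening: 0.0271
```

Call:
servo_tool --plan '[[[1, 0, 0, -0.5, 0, 0, 0], [1, 0, 0, -0.5, 0, 0, 0], [1, 0, 0, -0.5, 0, 0, 0], [1, 0, 0, -0.5, 0, 0, 0], [1, 0, 0, 0, 0, 0, 0]]]'

```text
t: 12.9
tool_pos: [0.476, -0.1903, 0.1201]
orientation: [-2.231, -2.211, 0.0]
force: [0.0, -0.1, -1.9]
opening: 0.0268
```

The foot is about 2.7 mm below the face with no resistance, so it's entering. Continuing gently.

Call:
servo_tool --plan '[[[1, 0, 0, -0.7, 0, 0, 0], [1, 0, 0, -0.7, 0, 0, 0], [1, 0, 0, -0.7, 0, 0, 0], [1, 0, 0, -0.7, 0, 0, 0], [1, 0, 0, 0, 0, 0, 0]]]'

```text
t: 13.4
tool_pos: [0.476, -0.1903, 0.1173]
orientation: [-2.231, -2.211, 0.0]
force: [0.1, 0.2, -0.7]
opening: 0.0273
```

```bash
python3 st.py
```

```text
13.6 [ 4.7607e+02 -1.9033e+02  1.1739e+02 -9.0000e-02  2.3000e-01 -9.1000e-01
 -5.0000e-02 -9.0000e-02 -0.0000e+00] 0.0273 [2.2313e+00 2.2114e+00 1.0000e-04]
```

Call:
servo_tool --plan '[[[1, 0, 0, -1, 0, 0, 0], [1, 0, 0, -1, 0, 0, 0], [1, 0, 0, -1, 0, 0, 0], [1, 0, 0, -1, 0, 0, 0], [1, 0, 0, -1, 0, 0, 0], [1, 0, 0, -1, 0, 0, 0], [1, 0, 0, -1, 0, 0, 0], [1, 0, 0, 0, 0, 0, 0]]]'

```text
t: 14.45
tool_pos: [0.476, -0.1903, 0.1102]
orientation: [-2.231, -2.211, 0.0]
force: [0.2, 0.5, -0.9]
opening: 0.0269
```

```bash
python3 st.py
```

```text
14.65 [ 4.7607e+02 -1.9033e+02  1.1038e+02 -2.7000e-01 -7.0000e-02 -1.0100e+00
 -4.0000e-02 -8.0000e-02  1.0000e-02] 0.0271 [2.2314e+00 2.2114e+00 1.0000e-04]
```

12.4 mm in and free. Now into the strips in small steps.

Call:
servo_tool --plan '[[[1, 0, 0, -0.7, 0, 0, 0], [1, 0, 0, -0.7, 0, 0, 0], [1, 0, 0, -0.7, 0, 0, 0], [1, 0, 0, -0.7, 0, 0, 0], [1, 0, 0, -0.7, 0, 0, 0], [1, 0, 0, 0, 0, 0, 0]]]'

```text
t: 15.3
tool_pos: [0.4762, -0.1904, 0.1071]
orientation: [2.231, 2.211, 0.0]
force: [-0.7, -0.4, 0.9]
opening: 0.0269
```

Call:
servo_tool --plan '[[[1, 0, 0, -0.6, 0, 0, 0], [1, 0, 0, -0.6, 0, 0, 0], [1, 0, 0, -0.6, 0, 0, 0], [1, 0, 0, 0, 0, 0, 0]]]'

```text
t: 15.7
tool_pos: [0.4764, -0.1906, 0.1057]
orientation: [2.231, 2.211, 0.0]
force: [-1.3, 0.1, 4.8]
opening: 0.0272
```

Call:
servo_tool --plan '[[[1, 0, 0, -0.6, 0, 0, 0], [1, 0, 0, -0.6, 0, 0, 0], [1, 0, 0, -0.6, 0, 0, 0], [1, 0, 0, 0, 0, 0, 0]]]'

```text
t: 16.1
tool_pos: [0.4765, -0.1906, 0.1043]
orientation: [2.231, 2.211, 0.0]
force: [-2.1, 0.0, 6.9]
opening: 0.0266
```

```bash
python3 st.py
```

```text
16.3 [ 4.7655e+02 -1.9062e+02  1.0424e+02 -2.0700e+00  6.2000e-01  7.0100e+00
  8.0000e-02  3.7000e-01  0.0000e+00] 0.0274 [2.2306e+00 2.2106e+00 5.0000e-04]
```

18.6 mm in, with 7 N push and a small side load. Continuing.

Call:
servo_tool --plan '[[[1, 0, 0, -0.7, 0, 0, 0], [1, 0, 0, -0.7, 0, 0, 0], [1, 0, 0, -0.7, 0, 0, 0], [1, 0, 0, -0.7, 0, 0, 0], [1, 0, 0, 0, 0, 0, 0]]]'

```text
t: 16.85
tool_pos: [0.4766, -0.1906, 0.1018]
orientation: [2.23, 2.211, 0.001]
force: [-3.0, 0.7, 10.3]
opening: 0.0271
```

Call:
servo_tool --plan '[[[1, 0, 0, -0.7, 0, 0, 0], [1, 0, 0, -0.7, 0, 0, 0], [1, 0, 0, -0.7, 0, 0, 0], [1, 0, 0, 0, 0, 0, 0]]]'

```text
t: 17.25
tool_pos: [0.4766, -0.1907, 0.0999]
orientation: [2.23, 2.21, 0.001]
force: [-3.5, 2.5, 11.5]
opening: 0.0273
```

Call:
servo_tool --plan '[[[1, -0.4, 0.3, -0.5, 0, 0, 0], [1, 0, 0, -0.7, 0, 0, 0], [1, 0, 0, -0.7, 0, 0, 0], [1, 0, 0, 0, 0, 0, 0]]]'

```text
t: 17.65
tool_pos: [0.4766, -0.1905, 0.0981]
orientation: [2.23, 2.21, 0.001]
force: [-2.5, 1.3, 10.8]
opening: 0.0273
```

```bash
python3 st.py
```

```text
17.85 [ 4.7655e+02 -1.9055e+02  9.8110e+01 -3.1200e+00  1.1300e+00  1.0800e+01
  1.3000e-01  4.7000e-01 -1.0000e-02] 0.0272 [2.2299e+00 2.2099e+00 9.0000e-04]
```

Call:
servo_tool --plan '[[[1, -0.3, 0.2, -0.7, 0, 0, 0], [1, 0, 0, -0.7, 0, 0, 0], [1, 0, 0, -0.6, 0, 0, 0], [1, 0, 0, 0, 0, 0, 0]]]'

```text
t: 18.3
tool_pos: [0.4765, -0.1905, 0.0962]
orientation: [2.229, 2.209, 0.001]
force: [-1.8, -0.1, 9.7]
opening: 0.0271
```

Call:
servo_tool --plan '[[[1, 0, 0, -0.5, 0, 0, 0], [1, 0, 0, -0.5, 0, 0, 0], [1, 0, 0, 0, 0, 0, 0]]]'

```text
t: 18.6
tool_pos: [0.4765, -0.1905, 0.0953]
orientation: [2.229, 2.21, 0.001]
force: [-2.0, 1.2, 11.6]
opening: 0.0272
```

Call:
servo_tool --plan '[[[1, 0, 0, -0.5, 0, 0, 0], [1, 0, 0, -0.5, 0, 0, 0], [1, 0, 0, 0, 0, 0, 0]]]'

```text
t: 18.9
tool_pos: [0.4766, -0.1906, 0.0948]
orientation: [2.229, 2.209, 0.001]
force: [-4.5, 0.7, 15.6]
opening: 0.027
```

```bash
python3 st.py
```

```text
19.1 [ 4.7655e+02 -1.9054e+02  9.4790e+01 -4.3200e+00  1.1800e+00  1.5330e+01
  2.2000e-01  7.9000e-01 -1.0000e-02] 0.0268 [2.2294e+00 2.2093e+00 1.1000e-03]
```

Motion stalls at tool z 0.0948, exactly where flush was predicted. One more small press to confirm.

Call:
servo_tool --plan '[[[1, -0.2, 0, -0.3, 0, 0, 0], [1, 0, 0, -0.3, 0, 0, 0], [1, 0, 0, 0, 0, 0, 0]]]'

```text
t: 19.45
tool_pos: [0.4766, -0.1906, 0.0948]
orientation: [2.229, 2.209, 0.002]
force: [-5.7, 1.8, 18.4]
opening: 0.027
```

```bash
python3 st.py
```

```text
19.65 [ 4.7659e+02 -1.9059e+02  9.4750e+01 -5.3500e+00  2.4800e+00  1.8920e+01
  3.9000e-01  1.0200e+00  0.0000e+00] 0.0271 [2.2289e+00 2.2091e+00 1.5000e-03]
```

Hard stop at 19 N with no further motion, so it's seated. Unload the press, then open.

Call:
servo_tool --plan '[[[1, 0.5, -0.2, 1.2, 0, 0, 0], [1, 0.4, -0.3, 1.2, 0, 0, 0], [1, 0, 0, 0, 0, 0, 0]]]'

```text
t: 20.0
tool_pos: [0.4765, -0.1905, 0.0949]
orientation: [2.231, 2.211, 0.0]
force: [-1.9, 0.7, 6.4]
opening: 0.0273
```

```bash
python3 st.py
```

```text
20.2 [ 4.7643e+02 -1.9051e+02  9.4870e+01 -2.0500e+00  7.5000e-01  6.9100e+00
  1.1000e-01  2.5000e-01 -2.0000e-02] 0.0273 [2.2308e+00 2.2109e+00 4.0000e-04]
```

Call:
servo_tool --plan '[[[1, 0, 0, 1.0, 0, 0, 0], [0.2, 0, 0, 0, 0, 0, 0], [0, 0, 0, 0, 0, 0, 0], [-0.3, 0, 0, 0, 0, 0, 0], [-0.5, 0, 0, 0, 0, 0, 0], [-0.5, 0, 0, 0, 0, 0, 0], [-0.5, 0, 0, 0, 0, 0, 0], [-0.5, 0, 0, 0, 0, 0, 0]]]'

```text
t: 21.05
tool_pos: [0.4761, -0.1904, 0.0954]
orientation: [2.231, 2.211, 0.0]
force: [-0.2, -0.1, -1.1]
opening: 0.0694
```

Call:
servo_tool --plan '[[[-0.5, 0, 0, 5, 0, 0, 0], [-0.5, 0, 0, 10, 0, 0, 0], [-0.5, 0, 0, 25, 0, 0, 0], [-0.5, 0, 0, 40, 0, 0, 0], [-0.5, 0, 0, 40, 0, 0, 0], [-0.5, 0, 0, 25, 0, 0, 0], [-0.5, 0, 0, 10, 0, 0, 0], [-0.5, 0, 0, 0, 0, 0, 0], [-0.5, 0, 0, 0, 0, 0, 0]]]'

```text
t: 21.95
tool_pos: [0.4756, -0.1901, 0.249]
orientation: [-2.23, -2.21, 0.001]
force: [0.2, 0.3, -0.3]
opening: 0.0696
```

Run:
```python
from h import *
s=monitor.read_state();i=eyes.camera_info("wrist");im=eyes.read_camera("wrist")[:,:,::-1];cv2.imwrite("pics/w4.png",im)
print(s["t"],s["tool_pos"].round(4),s["force"].round(1))
th=np.linspace(0,2*np.pi,60,endpoint=False)
p=proj("wrist",[[.4766,-.1904,.127]],i)[0];print("predicted hub top",p)
x0,y0=int(p[0])-45,int(p[1])-45
hsv=cv2.cvtColor(im,cv2.COLOR_BGR2HSV)[y0:y0+90,x0:x0+90]
m=((hsv[:,:,1]<60)&(hsv[:,:,2]>60)).astype(np.uint8);m=cv2.morphologyEx(m,cv2.MORPH_OPEN,np.ones((3,3)))
cs,_=cv2.findContours(m,cv2.RETR_EXTERNAL,cv2.CHAIN_APPROX_NONE);c=max(cs,key=cv2.contourArea)
print("seen bbox",np.array(cv2.boundingRect(c))+[x0,y0,0,0],cv2.contourArea(c))
for dz in (0,.003,.01):
    P=[[.4766+r*np.cos(t),-.1904+r*np.sin(t),z+dz] for r,z in((.020,.105),(.020,.100),(.014,.127)) for t in th]
    q=proj("wrist",P,i);print("pred lift",dz,"bbox",q.min(0).round(1),(q.max(0)-q.min(0)).round(1))
# slim still standing: same pixels in the scene camera?
a=cv2.imread("pics/scene0.png");b=eyes.read_camera("scene")[:,:,::-1]
d=cv2.absdiff(a,b).max(2)
for n,(u,v) in dict(slim=(246,319),gimp=(252,286),tacks=(180,367)).items(): print(n,"scene change",d[v-14:v+14,u-9:u+9].mean().round(1))
```

```text
21.95 [ 0.4756 -0.1901  0.249 ] [ 0.2  0.3 -0.3]
predicted hub top [327.52104883 226.00918133]
seen bbox [304 195  46  48] 1633.0
pred lift 0 bbox [304.  194.9] [46.8 47.7]
pred lift 0.003 bbox [303.9 195.6] [47.2 48.2]
pred lift 0.01 bbox [303.4 197.2] [48.2 49.3]
slim scene change 6.7
gimp scene change 7.6
tacks scene change 2.2
```

```bash
python3 -c "
from plant import job
print(job.close_job())"
```

```text
the job is handed in; nothing more can be done
None
```

The thick steel bushing is pressed into the leg's hole with its shoulder on the end face. I let go, backed the gripper off about 150 mm and handed the job in at about 22 s of the 72 s allowed.

- **Seating:** It entered freely, then took 5–12 N through the strips. It stopped hard at the predicted flush height: a further 0.6 mm of command moved it about 0.04 mm. The highest reading was about 19 N vertically and 20 N with the side load.
- **Final check:** In the last wrist picture the bushing's outline matches the flush prediction to about 1 pixel. That is consistent with flush but can't tell a gap of 1–3 mm; the evidence for flush is the hard stop. The force on the tool was near zero after release.
- **Failed grasp:** My first grasp closed above the hub without touching the bushing. In the pictures the fingertips sit about 15 mm behind the reported TCP, while `robot.tips_ahead` says 11 mm ahead. I used the picture value, and the second grasp held.
- **Bystanders:** I never moved near the slim bushing or the bystanders. The scene picture changed slightly at the slim bushing and the roll of braid, and less at a card box I took for the tacks. I took this as shadow from the arm and did not check further. I did not compare the glue tin.

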